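# Zero a coffee grinder's burrs and lock the grind setting

## Task

The coffee grinder has just been cleaned and its grind scale no longer means anything: screw the winged adjuster on its top clockwise until you feel the burrs meet and stop it, gently, because forcing it chips the burrs. From exactly there back it off a quarter of a turn, and only then swing the clamp lever with the red post fully round to its stop to lock the setting. Leave the cup under the chute and everything else where it is.

Things in the scene. Friction and masses are not known exactly. Their poses are not given: they have to be found in the camera images.
- grinder: grey coffee grinder fast on the worktop, 200 (x) x 130 (y) x 193 mm high without controls; origin under the centre of its base, front (chute) to its own -x. On its flat top, 20 mm in front of the centre: a 92 mm aluminium scale ring with 24 ticks (long ones every quarter turn), a dark clamp collar and the winged adjuster. 82 mm behind that a low black bean lid, top at z 213 mm
- adjuster (a joint): angle of the adjuster screw in rad, growing CLOCKWISE seen from above (screwing in); 0: wing along the grinder's x, red mark to the rear. Stepless, stays where left, drag 0.05 N m. The burrs meet at an unknown angle, new each time, between 1.1 and 2.4 rad: a firm stop, giving 0.03 rad. They count as met at 0.1 N m above the drag, held a moment; over 0.5 N m chips them. A quarter turn is 1.571 rad
- adjuster_grip (a point): on the adjuster's vertical axis at half the height of its wing, 232 mm above the worktop. The wing is a black upright bar 46 mm long, 12 mm thick, 26 mm tall, to be pinched across its 12 mm from above; it stands on a steel dial 59 mm across whose upper face is 14 mm below this point. Axes turn with the adjuster: x along the wing to the red marks (dial rim, wing top), y across it, z up
- lock_lever (a joint): angle of the clamp lever in rad: 0 to 0.2 at the start (open, pointing to the grinder's right, -y), growing clockwise seen from above; 1.4 is the stop, where the lever points to the front (-x) beside the adjuster and the screw is clamped. Stays where left, drag 0.12 N m, a little stiffer over the second half where its cam presses the clamp shoe on the screw
- lock_lever_post (a point): the red upright round post at the lever's end, 12 mm in diameter, on its axis 220 mm above the worktop; its top is 13 mm above this point, the lever's arm (10 mm wide) 10 mm below it. The lever turns about a vertical pin which in the grinder's frame lies at x -20, y -46 mm; the post is 58 mm from the pin
- espresso_cup: cream espresso cup, 59 mm across, 84 mm with its handle, 56 mm tall, standing on the grinder's cup plate under the chute; origin at the centre of its underside. Leave it there.
- teaspoon: steel teaspoon 139 mm long on the worktop to the right; origin at its underside. Leave it.
- tomato_tin: small printed food tin, 57 mm across and 72 mm tall, on the worktop behind right; origin at the centre of its underside. Leave it.
- lemon: lemon, 77 x 51 x 52 mm, on the chopping board to the left; origin at its underside. Leave it.
- lime: lime, 52 x 43 x 42 mm, on the chopping board to the left; origin at its underside. Leave it.

How it is judged:
By the outcome, as a careful person would: the job done as asked, in the order asked, and still so for the second after the job is handed in, with the robot touching nothing.
It also fails if it takes over 72 s, if anything falls off the work surface, if the arm or the gripper's body presses on something with over 40 N, if the wrist force passes 120 N, or if a joint passes its speed limit or range.

## Robot

A 7-joint arm with a two-finger parallel gripper is mounted at the origin on a cart in front of the work surface, level with it; the furniture and walls round the work are solid. World frame = base frame: x ahead of the robot, y to its left, z up, the work surface at z = 0. Lengths are in m, angles in rad, forces in N, time in s.
With the tool pointing down it reaches from about 0.425 to 0.925 m from the base axis. Payload 6.8 kg.
Tool frame: the origin (TCP) lies at the very end of the fingers, on their centre line; the grasp point (between the pads) lies 19 mm behind it; z points along the fingers, y is the line along which they close (so a half turn about z gives the same grasp; the last joint's range is limited). The gripper opens to 85 mm and grips with 20 to 120 N. Pads are 22 mm wide; open, the fingers measure 114 mm over their backs; the gripper's body (76 mm by 85 mm) begins 54 mm behind the grasp point. The pads swing forward as they close: fully open they stand 13 mm farther back than shut.
Start: joints at [1.172, 0.477, 0.022, 1.555, -0.011, 1.109, -0.083], TCP at [0.194, -0.647, 0.231] pointing down, gripper open.
Joint ranges: [-2.96, 2.96], [-0.34, 2.1], [-1.41, 1.46], [0.24, 2.44], [-1.37, 4.51], [0.17, 1.92], [-2.96, 2.96]. Speed limits (rad/s): [2.39, 2.39, 3.14, 3.14, 3.14, 3.14, 3.14].

## Interface

Orientations are given as a unit quaternion [w, x, y, z].
In Python, from station import bot gives the robot as it stands. The module is installed in compiled form; this text tells all that it offers.
- The arm moves only by the shell command python3 -m jog 'ROWS' [OPENING] [FORCE]. ROWS is JSON, a list of rows, each a list of 4 numbers: the shift along the tool's x, y, z in cm, then the turn about the tool's z in rad. In form: [[x, y, z, spin], ...]. A call has 1 to 20 rows; each row is the pose to reach, as a shift and turn from the pose commanded when the call began, along the tool's axes at that moment; what a row does not reach only later rows make up. A row lasts 1/12 s, in which the tool goes at most 41.7 mm and 7.16 degrees, less where a joint would pass 70% of its speed; a pose out of reach is approached as far as the arm can. A call with a gripper value outside its range is refused whole. OPENING is the closure, from -1 (fully open) to 1 (shut), set as the call begins (- or left out, the last holds). The fingers move at their own pace and stop on an object; FORCE is the grip in N (left out, the last holds). Time passes only in rows, so rows that repeat a pose let the fingers close. It gives the time, the measured TCP pose, the force, the opening and the grip force at its end, in the units of the state.
- bot.get_obs(): the state, without advancing time (a new reading comes with each control period).
- bot.read_camera(name): name is "side" or "top" or "wrist"; returns a dict with "pixels" (420x560x3 uint8, red, green, blue), "depth" (420x560 float32, m along the optical axis (not along the pixel's ray), 0 where there is no reading), "fovy" (degrees; the focal length in pixels is half the picture's height over the tangent of half this angle, whatever the lens; pixels are square), "cx", "cy" (the principal point, pixels), "pose" (4x4, takes a point from camera to world coordinates). Camera axes: x right, y down, z forward; pixel columns grow to the right and rows downward; lengths in m; the calibration is good to about 2 mm. A picture is of the moment at which its call begins.
- bot.hand_in(): hands the job in; it is judged then, once.
The state is a dict: "t": time; "q": joint angles; "joint_vel": joint speeds; "joint_torque": joint torques, N m; "eef_pos": TCP position; "tool_rot": TCP orientation; "contact_force": force on the tool from outside, world axes, zero at the start; "torque": the same for the moment, N m; "gripper_width": opening from 0.0 (shut) to 1.0 (fully open); "grasp_force": force on a finger pad.
Only numpy, scipy, OpenCV 4.12 (cv2) and the standard library are available. Lean on these libraries where they do the work, as an engineer would, in place of code of your own. Each camera call takes 0.05 s, during which the arm holds its last target. There are 200 camera calls.

## Working session

There is one attempt and no reset: what is moved stays moved. The work goes in short steps, Python scripts to look and compute and a shell command to move; the robot and the scene stay as the last step left them, time stands still between calls to the robot, and variables do not carry over. Pictures are saved under pics/ and viewed, at most 10 in all, crops included, and the job is handed in when it is done.

```bash
mkdir -p pics
cat > h.py <<'E'
import numpy as np,cv2
from station import bot
def cam(n,save=None):
    c=bot.read_camera(n); 
    if save: cv2.imwrite('pics/'+save,c['pixels'][:,:,::-1])
    return c
def ray(c,u,v,z):
    f=210/np.tan(np.radians(c['fovy'])/2); P=np.array(c['pose'])
    d=P[:3,:3]@np.array([(u-c['cx'])/f,(v-c['cy'])/f,1]); o=P[:3,3]
    return o+d*(z-o[2])/d[2]
def pts(c):
    f=210/np.tan(np.radians(c['fovy'])/2); P=np.array(c['pose']); d=c['depth']
    v,u=np.mgrid[:420,:560]
    p=np.stack([(u-c['cx'])/f*d,(v-c['cy'])/f*d,d],-1)
    return p@P[:3,:3].T+P[:3,3]
E
python3 - <<'E'
from h import *
o=bot.get_obs();print(o)
a=cam('top','top.png');b=cam('side','side.png')
cv2.imwrite('pics/both.png',cv2.resize(np.vstack([a['pixels'],b['pixels']])[:,:,::-1],(400,600)))
for c in(a,b): print(c['fovy'],c['cx'],c['cy'],np.round(c['pose'],3).tolist())
E
```

```text
{'t': 0.0, 'q': array([ 1.17188335,  0.47781722,  0.02234399,  1.55645848, -0.01150337,
        1.10930786, -0.08310413]), 'joint_vel': array([ 1.71641564e-04,  8.00470402e-04, -3.23761616e-05, -1.36134164e-03,
        5.22038389e-04,  8.11074696e-04,  1.98288461e-03]), 'joint_torque': array([-8.93077813e-04, -5.96463168e+01,  1.60726983e+00, -2.81205028e+01,
        1.23990630e-02,  9.38409416e-03, -6.64696313e-05]), 'eef_pos': array([ 0.1933548 , -0.64608747,  0.23031136]), 'tool_rot': array([-9.08947140e-04,  9.89445783e-01,  1.44900567e-01, -2.02995505e-04]), 'contact_force': array([ 0.42674053,  0.11473858, -0.77081797]), 'torque': array([ 0.05540024, -0.01053454,  0.02057171]), 'grasp_force': 0.0, 'gripper_width': 0.9966786483436523}
42.517468555003646 277.82431708735203 207.76428801017826 [[-0.074, -0.972, 0.222, 0.244], [-0.997, 0.072, -0.017, -0.017], [0.001, -0.223, -0.975, 1.552], [0.0, 0.0, 0.0, 1.0]]
55.53232382189632 281.232349826945 213.00245740875528 [[-0.528, -0.681, 0.507, 0.031], [-0.849, 0.429, -0.307, 0.275], [-0.009, -0.593, -0.805, 0.959], [0.0, 0.0, 0.0, 1.0]]
```

View pics/top.png

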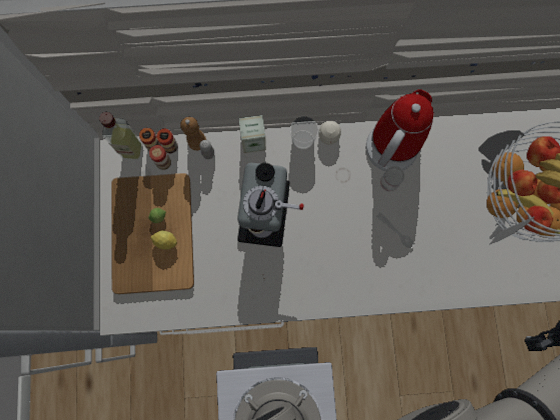

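View pics/side.png

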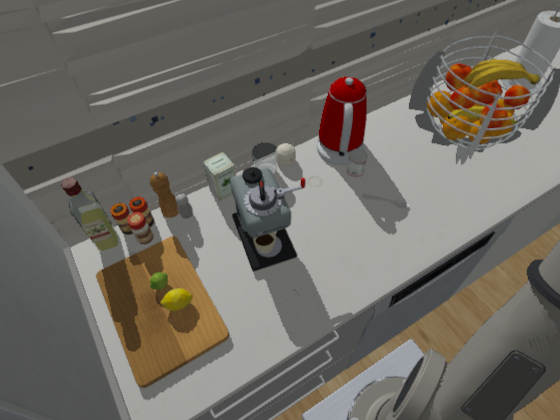

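The top view shows the grinder around (262,205), its wing at (261,200) and the red post at (301,206). The side view shows the wing near (263,190) and the post at (303,184). I'll zoom in and measure.

Run:
```python
from h import *
ims=[]
for n,(u0,v0) in (('top',(225,150)),('side',(225,150))):
    c=cam(n); im=c['pixels'][v0:v0+100,u0:u0+100]
    ims.append(cv2.resize(im,(400,400),interpolation=cv2.INTER_CUBIC))
    p=c['pixels'].astype(int); m=((p[...,0]>90)&(p[...,1]<50)&(p[...,2]<50)).astype(np.uint8)
    m2=np.zeros_like(m); m2[v0:v0+100,u0:u0+100]=m[v0:v0+100,u0:u0+100]
    k,l,s,ce=cv2.connectedComponentsWithStats(m2)
    for i in range(1,k):
        if s[i,4]>2:
            print(n,s[i],ce[i].round(1),'z.233',ray(c,*ce[i],.233).round(4),'z.245',ray(c,*ce[i],.245).round(4))
    # grinder top plane z~0.193 and lid z .213
    P=pts(c); 
    b=(abs(P[...,2]-.213)<.005); b[:,:u0]=0;b[:,u0+100:]=0;b[:v0]=0;b[v0+100:]=0
    t=(abs(P[...,2]-.193)<.004)&(P[...,0]>.3); t[:,:u0]=0;t[:,u0+100:]=0;t[:v0]=0;t[v0+100:]=0
    w=(P[...,2]>.236)&(P[...,2]<.26); w[:,:u0]=0;w[:,u0+100:]=0;w[:v0]=0;w[v0+100:]=0
    for nm,q in (('lid',b),('plate',t),('wing',w)):
        X=P[q]; print(n,nm,len(X),X.mean(0).round(4))
        if len(X)>5:
            print(cv2.minAreaRect((X[:,:2]*1000).astype(np.float32)))
cv2.imwrite('pics/crop.png',np.hstack(ims)[:,:,::-1])
```

```text
top [261 192   2   5   6] [261.5 194. ] z.233 [ 0.5832 -0.0024  0.233 ] z.245 [ 0.5801 -0.0026  0.245 ]
top [300 204   3   3   8] [301.1 205.1] z.233 [ 0.5471 -0.0996  0.233 ] z.245 [ 0.5444 -0.0989  0.245 ]
top lid 419 [ 0.5922 -0.019   0.2123]
((586.2637939453125, -13.547882080078125), (158.0262451171875, 108.07549285888672), 28.70934295654297)
top plate 1044 [ 0.5915 -0.001   0.1932]
((593.2730102539062, -2.2525711059570312), (107.0296859741211, 166.31488037109375), 78.19196319580078)
top wing 89 [0.5692 0.0028 0.2428]
((570.0219116210938, 2.885049819946289), (12.300610542297363, 46.549049377441406), 64.9095230102539)
side [301 179   4   6  14] [302.9 181. ] z.233 [ 0.5413 -0.0957  0.233 ] z.245 [ 0.5329 -0.0896  0.245 ]
side [260 181   3   6  11] [260.7 183.6] z.233 [ 0.5882 -0.006   0.233 ] z.245 [ 0.5789 -0.0013  0.245 ]
side lid 388 [ 0.5697 -0.0141  0.2134]
((580.1017456054688, -15.82891845703125), (156.00189208984375, 110.58063507080078), 31.351415634155273)
side plate 1000 [0.5833 0.0043 0.1927]
((591.7312622070312, -1.7103347778320312), (104.45757293701172, 162.3761749267578), 78.36985778808594)
side wing 80 [0.5661 0.0037 0.2424]
((568.0128784179688, 2.5455665588378906), (11.802329063415527, 45.85531997680664), 64.9500503540039)
```

View pics/crop.png

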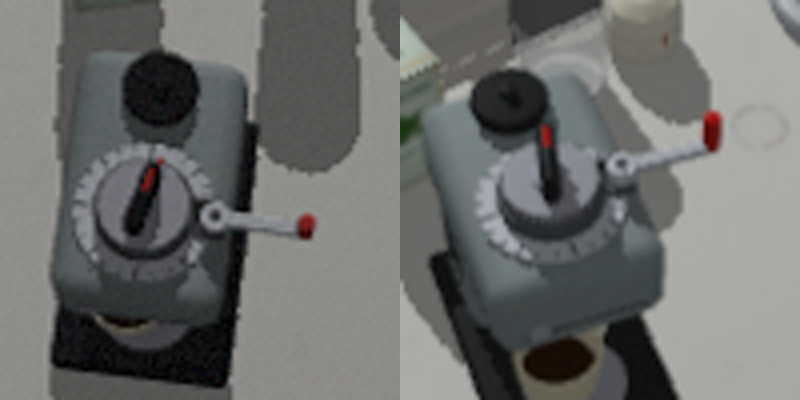

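The crop shows the wing leaning about 25° clockwise of world x with its red end to the rear. The lever is open to the right. Wing centre is about (0.569, 0.003), wing yaw −25°, grinder yaw about −11°. I'll move above it with tool yaw 2.705, which leaves the most wrist range for clockwise turning.

```bash
python3 -m jog '[[0,0,-4,0],[2,-2,-8,-0.1],[54.6,-51.4,-9,-2.415],[54.6,-51.4,-9,-2.415],[54.6,-51.4,-9,-2.415],[54.6,-51.4,-9,-2.415],[54.6,-51.4,-9,-2.415],[54.6,-51.4,-9,-2.415],[54.6,-51.4,-9,-2.415],[54.6,-51.4,-9,-2.415],[54.6,-51.4,-9,-2.415],[54.6,-51.4,-9,-2.415],[54.6,-51.4,-9,-2.415],[54.6,-51.4,-9,-2.415],[54.6,-51.4,-9,-2.415],[54.6,-51.4,-9,-2.415],[54.6,-51.4,-9,-2.415],[54.6,-51.4,-9,-2.415],[54.6,-51.4,-9,-2.415],[54.6,-51.4,-9,-2.415]]' 0.0
python3 -m jog '[[0,0,0,0],[0,0,0,0],[0,0,0,0],[0,0,0,0]]'
python3 - <<'E'
from h import *
o=bot.get_obs();print(o['q'].round(3),o['eef_pos'],o['tool_rot'],o['torque'],o['contact_force'])
q=o['tool_rot'];print(2*np.arctan2(q[2],q[1]),o['gripper_width'])
c=cam('wrist','w1.png');print(np.round(c['pose'],3).tolist(),c['fovy'])
P=pts(c);w=(P[...,2]>.236)&(P[...,2]<.255)&(abs(P[...,0]-.569)<.04)&(abs(P[...,1]-.003)<.04)
X=P[w];print(len(X),cv2.minAreaRect((X[:,:2]*1000).astype(np.float32)),X.mean(0))
E
```

```text
t: 1.87
eef_pos: [0.5706, 0.0085, 0.3217]
tool_rot: [0.0, 0.242, 0.97, 0.002]
contact_force: [0.6, 0.3, 0.6]
gripper_width: 0.499
grasp_force: 0.0
t: 2.2
eef_pos: [0.5688, 0.0003, 0.3211]
tool_rot: [-0.0, 0.25, 0.968, -0.001]
contact_force: [-0.7, 0.3, 0.2]
gripper_width: 0.499
grasp_force: 0.0
[ 0.46   0.307 -0.714  1.664  0.211  1.25   0.769] [5.68818238e-01 3.42629570e-04 3.21082217e-01] [-1.47120416e-04  2.49734994e-01  9.68314015e-01 -6.15736133e-04] [-0.03006546 -0.0262007  -0.03021917] [-0.73269308  0.33593993  0.15580442]
2.6367794140109675 0.49909531105295657
[[0.485, 0.83, 0.275, 0.498], [0.875, -0.46, -0.153, 0.038], [-0.001, 0.315, -0.949, 0.464], [0.0, 0.0, 0.0, 1.0]] 60.092226630069284
1180 ((569.6785888671875, 0.9999713897705078), (11.996857643127441, 45.12552261352539), 64.86876678466797) [0.56836453 0.00169062 0.24282166]
```

```bash
python3 -m jog '[[0.05,0.15,4,-0.066],[0.05,0.15,7,-0.066],[0.05,0.15,8.5,-0.066],[0.05,0.15,9.4,-0.066],[0.05,0.15,9.6,-0.066],[0.05,0.15,9.6,-0.066],[0.05,0.15,9.6,-0.066]]'
python3 -m jog '[[0,0,0,0],[0,0,0,0],[0,0,0,0],[0,0,0,0],[0,0,0,0],[0,0,0,0],[0,0,0,0],[0,0,0,0]]' 1 25
python3 - <<'E'
from h import *
o=bot.get_obs();print(o['q'].round(3),o['eef_pos'],o['torque'],o['contact_force'],o['gripper_width'])
q=o['tool_rot'];print(2*np.arctan2(q[2],q[1]))
cam('wrist','w2.png')
E
```

```text
t: 2.83
eef_pos: [0.5704, 0.0037, 0.2267]
tool_rot: [0.001, 0.216, 0.976, 0.0]
contact_force: [-0.3, 0.5, 0.0]
gripper_width: 0.507
grasp_force: 0.0
t: 3.5
eef_pos: [0.5695, 0.0024, 0.2265]
tool_rot: [0.0, 0.216, 0.976, -0.001]
contact_force: [-2.8, -3.7, 7.1]
gripper_width: 0.138
grasp_force: 27.8
[ 0.437  0.393 -0.703  1.781  0.289  1.072  0.767] [0.56947119 0.00240504 0.22647769] [-0.71291768  0.79089168  0.00506871] [-2.83520209 -3.72251816  7.11597459] 0.13824184775078213
2.7054310485263695
```

View pics/w2.png

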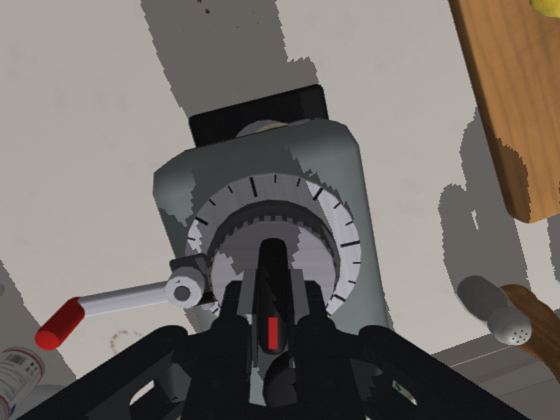

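Both pads sit squarely on the wing, red mark between them. I'll turn clockwise through the range that must be free (0.24 → about 0.95), then go in small steps with a torque check after each.

```bash
python3 -m jog '[[0,0,0,0.05],[0,0,0,0.1],[0,0,0,0.15],[0,0,0,0.2],[0,0,0,0.25],[0,0,0,0.3],[0,0,0,0.35],[0,0,0,0.4],[0,0,0,0.45],[0,0,0,0.5]]'
cat > chk.py <<'E'
from h import *; import sys
o=bot.get_obs();q=o['tool_rot'];y=2*np.arctan2(q[2],q[1])
print('t%.2f yaw %.4f tz %.3f F %s w %.3f q7 %.3f'%(o['t'],y,o['torque'][2],o['contact_force'].round(1),o['gripper_width'],o['q'][6]))
sys.exit(abs(o['torque'][2])>(float(sys.argv[1]) if len(sys.argv)>1 else 9))
E
python3 chk.py; python3 -m jog '[[0,0,0,0.02],[0,0,0,0.04],[0,0,0,0.06],[0,0,0,0.08],[0,0,0,0.1]]' >/dev/null; python3 chk.py;python3 -m jog '[[0,0,0,0.02]]' >/dev/null; python3 chk.py;python3 -m jog '[[0,0,0,0.02]]'>/dev/null; python3 chk.py;python3 -m jog '[[0,0,0,0.02]]' >/dev/null; python3 chk.py;python3 -m jog '[[0,0,0,0.02]]' >/dev/null; python3 chk.py
```

```text
t: 4.38
eef_pos: [0.5698, 0.0027, 0.2265]
tool_rot: [0.001, 0.452, 0.892, -0.001]
contact_force: [-2.5, -2.5, 5.3]
gripper_width: 0.132
grasp_force: 27.6
t4.38 yaw 2.2034 tz 0.012 F [-2.5 -2.5  5.3] w 0.132 q7 0.306
t4.80 yaw 2.1053 tz 0.071 F [-2.7 -3.4  5.8] w 0.132 q7 0.215
t4.88 yaw 2.0853 tz 0.043 F [-1.7 -2.6  6.5] w 0.133 q7 0.196
t4.97 yaw 2.0653 tz -0.009 F [-2.3 -3.6  4. ] w 0.134 q7 0.178
t5.05 yaw 2.0453 tz 0.074 F [-2.2 -3.   6. ] w 0.135 q7 0.159
t5.13 yaw 2.0254 tz 0.064 F [-1.9 -3.   4.6] w 0.131 q7 0.141False
False
False
False
False
False
```

```bash
sed -i 's/sys.exit(\(.*\))$/sys.exit(int(\1))/' chk.py
python3 -m jog '[[0,0,0,0.015]]' >/dev/null; python3 chk.py .12&&python3 -m jog '[[0,0,0,0.015]]' >/dev/null&& python3 chk.py .12&&python3 -m jog '[[0,0,0,0.015]]' >/dev/null&& python3 chk.py .12&&python3 -m jog '[[0,0,0,0.015]]' >/dev/null&& python3 chk.py .12&&python3 -m jog '[[0,0,0,0.015]]' >/dev/null&& python3 chk.py .12&&python3 -m jog '[[0,0,0,0.015]]' >/dev/null&& python3 chk.py .12&&python3 -m jog '[[0,0,0,0.015]]' >/dev/null&& python3 chk.py .12&&python3 -m jog '[[0,0,0,0.015]]' >/dev/null&& python3 chk.py .12&&python3 -m jog '[[0,0,0,0.015]]' >/dev/null&& python3 chk.py .12&&python3 -m jog '[[0,0,0,0.015]]' >/dev/null&& python3 chk.py .12&&python3 -m jog '[[0,0,0,0.015]]' >/dev/null&& python3 chk.py .12&&python3 -m jog '[[0,0,0,0.015]]' >/dev/null&& python3 chk.py .12&&python3 -m jog '[[0,0,0,0.015]]' >/dev/null&& python3 chk.py .12&&python3 -m jog '[[0,0,0,0.015]]' >/dev/null&& python3 chk.py .12&&python3 -m jog '[[0,0,0,0.015]]' >/dev/null&& python3 chk.py .12&&python3 -m jog '[[0,0,0,0.015]]' >/dev/null&& python3 chk.py .12&&python3 -m jog '[[0,0,0,0.015]]' >/dev/null&& python3 chk.py .12&&python3 -m jog '[[0,0,0,0.015]]' >/dev/null&& python3 chk.py .12&&python3 -m jog '[[0,0,0,0.015]]' >/dev/null&& python3 chk.py .12&&python3 -m jog '[[0,0,0,0.015]]' >/dev/null&& python3 chk.py .12&&python3 -m jog '[[0,0,0,0.015]]' >/dev/null&& python3 chk.py .12&&python3 -m jog '[[0,0,0,0.015]]' >/dev/null&& python3 chk.py .12&&python3 -m jog '[[0,0,0,0.015]]' >/dev/null&& python3 chk.py .12&&python3 -m jog '[[0,0,0,0.015]]' >/dev/null&& python3 chk.py .12
```

```text
t5.22 yaw 2.0103 tz 0.056 F [-2.4 -3.1  5.7] w 0.133 q7 0.127
t5.30 yaw 1.9956 tz 0.062 F [-2.5 -2.3  6. ] w 0.133 q7 0.113
t5.38 yaw 1.9806 tz 0.030 F [-1.3 -2.7  5. ] w 0.133 q7 0.100
t5.47 yaw 1.9656 tz 0.087 F [-1.7 -2.6  5. ] w 0.133 q7 0.086
t5.55 yaw 1.9506 tz 0.032 F [-1.4 -2.8  5.6] w 0.130 q7 0.072
t5.63 yaw 1.9356 tz 0.059 F [-2.1 -2.7  5.7] w 0.132 q7 0.058
t5.72 yaw 1.9206 tz 0.062 F [-1.5 -3.8  5.4] w 0.136 q7 0.044
t5.80 yaw 1.9056 tz 0.085 F [-1.8 -2.9  5.5] w 0.133 q7 0.030
t5.88 yaw 1.8906 tz 0.020 F [-2.1 -2.6  5.7] w 0.132 q7 0.016
t5.97 yaw 1.8756 tz 0.016 F [-0.7 -1.7  5. ] w 0.137 q7 0.002
t6.05 yaw 1.8606 tz 0.045 F [-2.2 -3.1  5.4] w 0.134 q7 -0.012
t6.13 yaw 1.8456 tz 0.090 F [-1.6 -3.5  4. ] w 0.131 q7 -0.025
t6.22 yaw 1.8306 tz 0.001 F [-1.1 -2.3  5.5] w 0.135 q7 -0.039
t6.30 yaw 1.8156 tz 0.032 F [-0.6 -3.4  5.8] w 0.129 q7 -0.053
t6.38 yaw 1.8006 tz 0.058 F [-0.6 -1.9  4.3] w 0.135 q7 -0.067
t6.47 yaw 1.7856 tz 0.061 F [-1.3 -3.5  4.3] w 0.131 q7 -0.081
t6.55 yaw 1.7706 tz 0.065 F [-0.6 -2.7  5.8] w 0.135 q7 -0.095
t6.63 yaw 1.7556 tz 0.108 F [-1.5 -2.3  5.9] w 0.133 q7 -0.109
t6.72 yaw 1.7406 tz 0.078 F [-0.9 -3.7  4.7] w 0.135 q7 -0.123
t6.80 yaw 1.7256 tz 0.011 F [-0.7 -1.7  5.1] w 0.128 q7 -0.137
t6.88 yaw 1.7106 tz 0.005 F [-0.9 -3.7  4.7] w 0.134 q7 -0.151
t6.97 yaw 1.6956 tz 0.085 F [-1.  -2.4  5.9] w 0.136 q7 -0.165
t7.05 yaw 1.6806 tz 0.068 F [-1.1 -3.9  5.4] w 0.132 q7 -0.179
t7.13 yaw 1.6655 tz -0.008 F [-0.4 -3.6  5.9] w 0.134 q7 -0.193
```

```bash
python3 -m jog '[[0,0,0,0.015]]' >/dev/null; python3 chk.py .13&&python3 -m jog '[[0,0,0,0.015]]' >/dev/null&& python3 chk.py .13&&python3 -m jog '[[0,0,0,0.015]]' >/dev/null&& python3 chk.py .13&&python3 -m jog '[[0,0,0,0.015]]' >/dev/null&& python3 chk.py .13&&python3 -m jog '[[0,0,0,0.015]]' >/dev/null&& python3 chk.py .13&&python3 -m jog '[[0,0,0,0.015]]' >/dev/null&& python3 chk.py .13&&python3 -m jog '[[0,0,0,0.015]]' >/dev/null&& python3 chk.py .13&&python3 -m jog '[[0,0,0,0.015]]' >/dev/null&& python3 chk.py .13&&python3 -m jog '[[0,0,0,0.015]]' >/dev/null&& python3 chk.py .13&&python3 -m jog '[[0,0,0,0.015]]' >/dev/null&& python3 chk.py .13&&python3 -m jog '[[0,0,0,0.015]]' >/dev/null&& python3 chk.py .13&&python3 -m jog '[[0,0,0,0.015]]' >/dev/null&& python3 chk.py .13&&python3 -m jog '[[0,0,0,0.015]]' >/dev/null&& python3 chk.py .13&&python3 -m jog '[[0,0,0,0.015]]' >/dev/null&& python3 chk.py .13&&python3 -m jog '[[0,0,0,0.015]]' >/dev/null&& python3 chk.py .13&&python3 -m jog '[[0,0,0,0.015]]' >/dev/null&& python3 chk.py .13&&python3 -m jog '[[0,0,0,0.015]]' >/dev/null&& python3 chk.py .13&&python3 -m jog '[[0,0,0,0.015]]' >/dev/null&& python3 chk.py .13&&python3 -m jog '[[0,0,0,0.015]]' >/dev/null&& python3 chk.py .13&&python3 -m jog '[[0,0,0,0.015]]' >/dev/null&& python3 chk.py .13&&python3 -m jog '[[0,0,0,0.015]]' >/dev/null&& python3 chk.py .13&&python3 -m jog '[[0,0,0,0.015]]' >/dev/null&& python3 chk.py .13&&python3 -m jog '[[0,0,0,0.015]]' >/dev/null&& python3 chk.py .13&&python3 -m jog '[[0,0,0,0.015]]' >/dev/null&& python3 chk.py .13
```

```text
t7.22 yaw 1.6505 tz 0.037 F [-0.8 -3.8  5.4] w 0.134 q7 -0.207
t7.30 yaw 1.6355 tz 0.083 F [-1.4 -3.2  4.8] w 0.132 q7 -0.221
t7.38 yaw 1.6204 tz 0.058 F [-0.1 -2.4  5.2] w 0.130 q7 -0.235
t7.47 yaw 1.6055 tz 0.086 F [-0.9 -3.   6.3] w 0.134 q7 -0.248
t7.55 yaw 1.5905 tz 0.051 F [-0.5 -2.7  4.4] w 0.133 q7 -0.262
t7.63 yaw 1.5755 tz 0.013 F [ 0.1 -2.9  5.3] w 0.136 q7 -0.276
t7.72 yaw 1.5605 tz 0.094 F [-0.6 -3.1  5.8] w 0.130 q7 -0.290
t7.80 yaw 1.5456 tz 0.159 F [-0.2 -3.   6.5] w 0.129 q7 -0.304
```

Possible contact. I'll hold still for a few readings before pressing further.

```bash
python3 -m jog '[[0,0,0,0]]' >/dev/null; python3 chk.py; python3 -m jog '[[0,0,0,0]]' >/dev/null; python3 chk.py; python3 -m jog '[[0,0,0,0]]' >/dev/null; python3 chk.py; python3 -m jog '[[0,0,0,0]]' >/dev/null; python3 chk.py
```

```text
t7.88 yaw 1.5454 tz 0.042 F [-0.2 -2.9  4.5] w 0.133 q7 -0.304
t7.97 yaw 1.5461 tz 0.005 F [-0.7 -3.   5.2] w 0.134 q7 -0.304
t8.05 yaw 1.5461 tz 0.041 F [-0.9 -2.6  5.1] w 0.132 q7 -0.304
t8.13 yaw 1.5461 tz 0.015 F [-0.7 -3.5  5.3] w 0.132 q7 -0.304
```

```bash
python3 -m jog '[[0,0,0,0.015]]' >/dev/null; python3 chk.py .14&&python3 -m jog '[[0,0,0,0.015]]' >/dev/null&& python3 chk.py .14&&python3 -m jog '[[0,0,0,0.015]]' >/dev/null&& python3 chk.py .14&&python3 -m jog '[[0,0,0,0.015]]' >/dev/null&& python3 chk.py .14&&python3 -m jog '[[0,0,0,0.015]]' >/dev/null&& python3 chk.py .14&&python3 -m jog '[[0,0,0,0.015]]' >/dev/null&& python3 chk.py .14&&python3 -m jog '[[0,0,0,0.015]]' >/dev/null&& python3 chk.py .14&&python3 -m jog '[[0,0,0,0.015]]' >/dev/null&& python3 chk.py .14&&python3 -m jog '[[0,0,0,0.015]]' >/dev/null&& python3 chk.py .14&&python3 -m jog '[[0,0,0,0.015]]' >/dev/null&& python3 chk.py .14&&python3 -m jog '[[0,0,0,0.015]]' >/dev/null&& python3 chk.py .14&&python3 -m jog '[[0,0,0,0.015]]' >/dev/null&& python3 chk.py .14&&python3 -m jog '[[0,0,0,0.015]]' >/dev/null&& python3 chk.py .14&&python3 -m jog '[[0,0,0,0.015]]' >/dev/null&& python3 chk.py .14&&python3 -m jog '[[0,0,0,0.015]]' >/dev/null&& python3 chk.py .14&&python3 -m jog '[[0,0,0,0.015]]' >/dev/null&& python3 chk.py .14&&python3 -m jog '[[0,0,0,0.015]]' >/dev/null&& python3 chk.py .14&&python3 -m jog '[[0,0,0,0.015]]' >/dev/null&& python3 chk.py .14&&python3 -m jog '[[0,0,0,0.015]]' >/dev/null&& python3 chk.py .14&&python3 -m jog '[[0,0,0,0.015]]' >/dev/null&& python3 chk.py .14&&python3 -m jog '[[0,0,0,0.015]]' >/dev/null&& python3 chk.py .14&&python3 -m jog '[[0,0,0,0.015]]' >/dev/null&& python3 chk.py .14&&python3 -m jog '[[0,0,0,0.015]]' >/dev/null&& python3 chk.py .14&&python3 -m jog '[[0,0,0,0.015]]' >/dev/null&& python3 chk.py .14
```

```text
t8.22 yaw 1.5315 tz 0.131 F [-0.9 -3.5  5.2] w 0.136 q7 -0.317
t8.30 yaw 1.5160 tz 0.309 F [-1.  -2.7  4.7] w 0.136 q7 -0.332
```

```bash
python3 -m jog '[[0,0,0,0]]' >/dev/null; python3 chk.py; python3 -m jog '[[0,0,0,0]]' >/dev/null; python3 chk.py; python3 -m jog '[[0,0,0,0]]' >/dev/null; python3 chk.py; python3 -m jog '[[0,0,0,0]]' >/dev/null; python3 chk.py
```

```text
t8.38 yaw 1.5160 tz 0.214 F [-0.7 -3.2  4.7] w 0.134 q7 -0.332
t8.47 yaw 1.5166 tz 0.213 F [-1.1 -3.3  5.5] w 0.138 q7 -0.331
t8.55 yaw 1.5166 tz 0.237 F [-0.1 -3.   4.9] w 0.131 q7 -0.331
t8.63 yaw 1.5166 tz 0.223 F [-0.3 -3.4  5.5] w 0.132 q7 -0.331
```

Solid contact held at 0.22 N m. I'll hold a few more rows, then back off a quarter turn.

```bash
python3 -m jog '[[0,0,0,0],[0,0,0,0],[0,0,0,0]]' >/dev/null; python3 chk.py; python3 -m jog '[[0,0,0,-0.05],[0,0,0,-0.14],[0,0,0,-0.24],[0,0,0,-0.34],[0,0,0,-0.44],[0,0,0,-0.54],[0,0,0,-0.64],[0,0,0,-0.74],[0,0,0,-0.84],[0,0,0,-0.94],[0,0,0,-1.04],[0,0,0,-1.14],[0,0,0,-1.24],[0,0,0,-1.34],[0,0,0,-1.43],[0,0,0,-1.5],[0,0,0,-1.55],[0,0,0,-1.575],[0,0,0,-1.575],[0,0,0,-1.575]]'; python3 chk.py;python3 -m jog '[[0,0,0,0],[0,0,0,0],[0,0,0,0]]' >/dev/null; python3 chk.py
```

```text
t8.88 yaw 1.5167 tz 0.248 F [-0.9 -2.7  5.2] w 0.132 q7 -0.331
t: 10.55
eef_pos: [0.5694, 0.0021, 0.2265]
tool_rot: [-0.0, 0.026, 1.0, -0.001]
contact_force: [-3.5, -4.3, 9.8]
gripper_width: 0.13
grasp_force: 28.2
t10.55 yaw 3.0904 tz -0.023 F [-3.5 -4.3  9.8] w 0.130 q7 1.118
t10.80 yaw 3.0903 tz -0.015 F [-4.5 -4.2  9.7] w 0.129 q7 1.118
```

```bash
python3 -m jog '[[0,0,0,0],[0,0,0,0],[0,0,0,0],[0,0,0,0],[0,0,0,0]]' 0.1 >/dev/null; python3 chk.py; python3 -m jog '[[0,0,-2,0],[0,0,-5,0],[0,0,-8,0],[0,0,-8,0],[0,0,-8,0],[0,0,-8,0]]'
python3 - <<'E'
from h import *
def comp(c,f,n):
    p=c['pixels'].astype(int);R,G,B=p[...,0],p[...,1],p[...,2]
    m=(R>90)&(G<55)&(B<60); P=pts(c); 
    near=(np.hypot(P[...,0]-.545,P[...,1]+.098)<.05)&(P[...,2]>.19)&(P[...,2]<.26)
    X=P[m&near]; T=X[X[:,2]>.231]; print(n,'post',len(X),X.max(0),'top',len(T),T.mean(0) if len(T) else '')
    if len(T)>4: print(cv2.minEnclosingCircle((T[:,:2]*1000).astype(np.float32)))
    w=(P[...,2]>.236)&(P[...,2]<.255)&(np.hypot(P[...,0]-.569,P[...,1]-.002)<.03)
    X=P[w];print('wing',len(X),cv2.minAreaRect((X[:,:2]*1000).astype(np.float32)))
    # pin area / lever
    g=(abs(P[...,2]-.193)<.003)&(np.hypot(P[...,0]-.59,P[...,1])<.13)
    X=P[g];print('plate',len(X),cv2.minAreaRect((X[:,:2]*1000).astype(np.float32)))
comp(cam('wrist','w3.png'),0,'wrist');comp(cam('top'),0,'top');comp(cam('side'),0,'side')
E
```

```text
t11.22 yaw 3.0922 tz -0.008 F [ 0.6 -0.1 -0.6] w 0.453 q7 1.118
t: 11.72
eef_pos: [0.5693, 0.0038, 0.3048]
tool_rot: [-0.0, 0.025, 1.0, -0.0]
contact_force: [0.4, 0.1, 0.5]
gripper_width: 0.45
grasp_force: 0.0
wrist post 239 [ 0.55242278 -0.09463939  0.23458671] top 215 [ 0.54736725 -0.09987153  0.23274028]
((547.5007934570312, -100.0658950805664), 5.348742961883545)
wing 1336 ((569.5382690429688, 0.6228599548339844), (11.746228218078613, 44.851585388183594), 87.32120513916016)
plate 8067 ((593.613525390625, -4.303855895996094), (102.54936981201172, 159.7239227294922), 77.97876739501953)Traceback (most recent call last):
  File "<stdin>", line 13, in <module>
  File "<stdin>", line 6, in comp
    return umr_maximum(a, axis, None, out, keepdims, initial, where)
ValueError: zero-size array to reduction operation maximum which has no identity
```

View pics/w3.png

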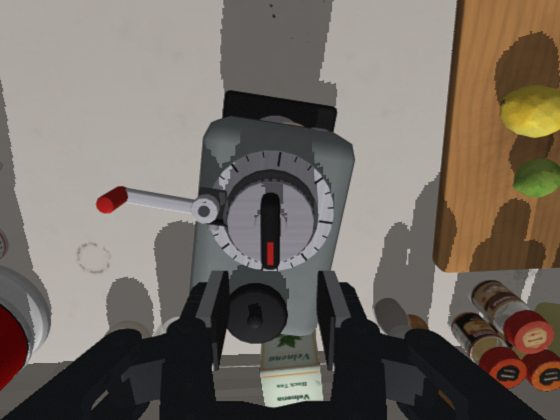

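Wrist view: wing now lies nearly along world x (270,230), post at (112,198), adjuster stayed put on release. Next I'll straddle the post with the fingers closing along its arc.

```bash
python3 -m jog '[[1.7,-3,0,0.12],[1.7,-6,0,0.24],[1.7,-9,0,0.36],[1.7,-10.25,0,0.48],[1.7,-10.25,0,0.6],[1.7,-10.25,0,0.72],[1.7,-10.25,0,0.84],[1.7,-10.25,0,0.96],[1.7,-10.25,0,1.08],[1.7,-10.25,0,1.2],[1.7,-10.25,0,1.32],[1.7,-10.25,0,1.44],[1.7,-10.25,0,1.56],[1.7,-10.25,0,1.68],[1.7,-10.25,0,1.741],[1.7,-10.25,0,1.741],[1.7,-10.25,0,1.741],[1.7,-10.25,0,1.741]]' 0.4; python3 chk.py
python3 - <<'E'
from h import *
c=cam('wrist','w4.png')
p=c['pixels'].astype(int);R,G,B=p[...,0],p[...,1],p[...,2];P=pts(c)
m=(R>90)&(G<55)&(B<60)&(np.hypot(P[...,0]-.547,P[...,1]+.099)<.03)&(P[...,2]>.231)
X=P[m];print(len(X),X.mean(0) if len(X) else 0, bot.get_obs()['eef_pos'])
E
```

```text
t: 13.32
eef_pos: [0.5472, -0.0976, 0.3047]
tool_rot: [-0.0, 0.78, 0.626, -0.0]
contact_force: [-0.2, 0.1, 0.2]
gripper_width: 0.302
grasp_force: 0.0
t13.32 yaw 1.3530 tz -0.061 F [-0.2  0.1  0.2] w 0.302 q7 -0.273
204 [ 0.548142   -0.09996417  0.23268151] [ 0.54727378 -0.09765089  0.30483507]
```

View pics/w4.png

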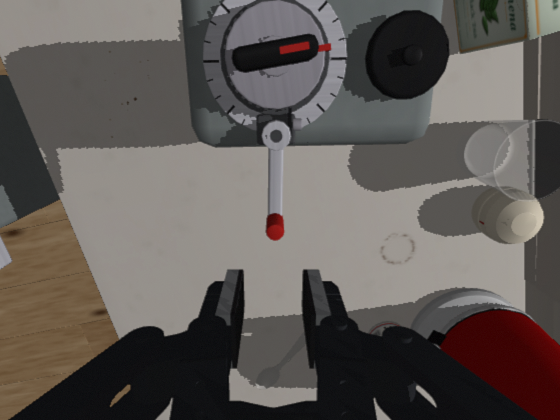

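Post (275,225) is centred between the fingers (235 and 310). Now I'll descend and sweep the first part of the arc.

```bash
python3 -m jog '[[-0.1,0,3,0],[-0.1,0,6,0],[-0.1,0,8,0],[-0.1,0,8.6,0],[-0.1,0,8.6,0],[-0.1,0,8.6,0],[-0.1,0,8.6,0]]'; python3 chk.py
python3 -m jog '[[0.03,-0.58,0,0.1],[0.12,-1.15,0,0.2],[0.26,-1.71,0,0.3],[0.46,-2.26,0,0.4],[0.46,-2.26,0,0.4]]'; python3 chk.py
```

```text
t: 13.95
eef_pos: [0.5484, -0.0986, 0.2209]
tool_rot: [0.001, 0.78, 0.625, 0.001]
contact_force: [-0.5, 0.6, 0.3]
gripper_width: 0.299
grasp_force: 0.0
t13.95 yaw 1.3510 tz 0.017 F [-0.5  0.6  0.3] w 0.299 q7 -0.316
t: 14.37
eef_pos: [0.5268, -0.0891, 0.2211]
tool_rot: [0.001, 0.89, 0.456, 0.001]
contact_force: [-0.8, 1.2, -0.6]
gripper_width: 0.299
grasp_force: 0.0
t14.37 yaw 0.9478 tz 0.012 F [-0.8  1.2 -0.6] w 0.299 q7 -0.701
```

```bash
cat > post.py <<'E'
from h import *
pin=np.array([.5598,-.0429])
for n in('wrist','top'):
    c=cam(n,'p_%s.png'%n);p=c['pixels'].astype(int);R,G,B=p[...,0],p[...,1],p[...,2];P=pts(c)
    m=(R>80)&(G<55)&(B<60)&(abs(np.hypot(P[...,0]-pin[0],P[...,1]-pin[1])-.058)<.02)&(P[...,2]>.215)&(P[...,2]<.238)
    X=P[m]
    if len(X):
        x=X.mean(0)[:2]; print(n,len(X),x,'lever angle',((-1.781-np.arctan2(*(x-pin)[::-1])+1)%(2*np.pi))-1)
E
python3 post.py; python3 chk.py
```

```text
wrist 43 [ 0.56091648 -0.05198221] lever angle -0.33252028926005583
top 1 [0.57446514 0.00177703] lever angle 3.248555664047574
t14.47 yaw 0.9542 tz -0.021 F [-0.3 -0.6  0.2] w 0.297 q7 -0.695
```

View pics/p_wrist.png

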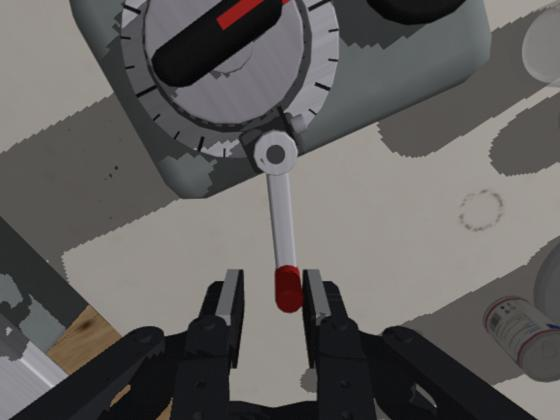

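The right finger pushes the post (288,288) and the lever has swung with it. I'll continue along the same arc.

```bash
python3 -m jog '[[0.03,-0.58,0,0.1],[0.12,-1.15,0,0.2],[0.26,-1.71,0,0.3],[0.46,-2.26,0,0.4],[0.71,-2.78,0,0.5],[1.01,-3.27,0,0.6],[1.36,-3.74,0,0.7],[1.76,-4.16,0,0.8],[1.76,-4.16,0,0.8]]'; python3 chk.py
python3 -m jog '[[0.01,-0.29,0,0.05],[0.03,-0.58,0,0.1],[0.07,-0.87,0,0.15],[0.12,-1.15,0,0.2],[0.12,-1.15,0,0.2]]'; python3 chk.py
```

```text
t: 15.22
eef_pos: [0.5033, -0.0501, 0.2202]
tool_rot: [0.0, 0.997, 0.076, 0.001]
contact_force: [-0.1, -0.6, 0.2]
gripper_width: 0.302
grasp_force: 0.0
t15.22 yaw 0.1512 tz -0.051 F [-0.1 -0.6  0.2] w 0.302 q7 -1.529
t: 15.63
eef_pos: [0.5028, -0.0395, 0.2199]
tool_rot: [0.0, 1.0, -0.023, 0.001]
contact_force: [0.4, -0.8, -0.4]
gripper_width: 0.297
grasp_force: 0.4
t15.63 yaw -0.0461 tz -0.060 F [ 0.4 -0.8 -0.4] w 0.297 q7 -1.741
```

```bash
for i in 1; do python3 -m jog '[[0.02,-0.2,0,0.03]]'>/dev/null; python3 chk.py; python3 -m jog '[[0.02,-0.2,0,0.03]]'>/dev/null; python3 chk.py;python3 -m jog '[[0.02,-0.2,0,0.03]]'>/dev/null; python3 chk.py;done; python3 -m jog '[[0,-0.1,0,0]]'>/dev/null; python3 chk.py;python3 -m jog '[[0,-0.1,0,0]]'>/dev/null; python3 chk.py; python3 post.py
```

```text
t15.72 yaw -0.0745 tz 0.010 F [ 0.4 -2.6  1.4] w 0.299 q7 -1.771
t15.80 yaw -0.1059 tz 0.004 F [-0.2 -2.8  2. ] w 0.299 q7 -1.806
t15.88 yaw -0.1361 tz -0.017 F [-0.5 -3.4  2. ] w 0.300 q7 -1.839
t15.97 yaw -0.1365 tz -0.041 F [-0.4 -7.4  3.5] w 0.300 q7 -1.842
t16.05 yaw -0.1358 tz 0.011 F [-1.2 -9.3  3. ] w 0.302 q7 -1.843
wrist 1256 [ 0.52528106 -0.03358633] lever angle 1.6241304955444331
```

View pics/p_wrist.png

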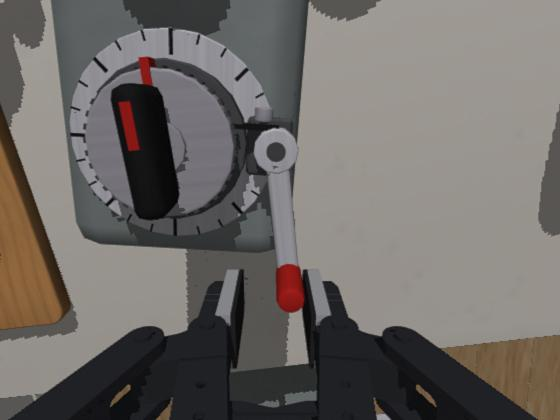

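The force jumps from 3 to 9 N, so the stop is reached or very close. I'll press a little more to confirm, then back off and lift.

```bash
python3 -m jog '[[0,-0.1,0,0]]'>/dev/null; python3 chk.py;python3 -m jog '[[0,-0.1,0,0]]'>/dev/null; python3 chk.py; python3 -m jog '[[0,0,0,0],[0,0,0,0]]'>/dev/null; python3 chk.py
```

```text
t16.23 yaw -0.1365 tz 0.007 F [ -1.5 -11.    3.1] w 0.299 q7 -1.845
t16.32 yaw -0.1371 tz 0.034 F [ -2.1 -12.9   3.7] w 0.300 q7 -1.847
t16.48 yaw -0.1374 tz 0.026 F [-1.7 -9.9  4.7] w 0.304 q7 -1.847
```

```bash
python3 -m jog '[[0,-0.2,0,0],[0,-0.4,0,0],[0,-0.4,0,0]]'>/dev/null; python3 chk.py; python3 -m jog '[[0,0,0,0],[0,0,0,0]]'>/dev/null; python3 chk.py
python3 -m jog '[[0,0.5,0,0],[0,1.1,0,0],[0,1.1,0,0],[0,1.1,-3,0],[0,1.1,-6,0],[0,1.1,-9,0],[-4,1.1,-9,0],[-4,1.1,-9,0],[-4,1.1,-9,0]]'; python3 chk.py
sed -i 's/>.215/>.231/' post.py; python3 post.py
python3 - <<'E'
from h import *
c=cam('wrist');P=pts(c)
w=(P[...,2]>.236)&(P[...,2]<.255)&(np.hypot(P[...,0]-.569,P[...,1]-.002)<.03)
X=P[w];print('wing',len(X),cv2.minAreaRect((X[:,:2]*1000).astype(np.float32)))
E
```

```text
t16.73 yaw -0.1398 tz 0.049 F [ -2.6 -18.5   5.7] w 0.300 q7 -1.856
t16.90 yaw -0.1400 tz 0.023 F [ -3.7 -19.    5.8] w 0.302 q7 -1.855
t: 17.65
eef_pos: [0.4618, -0.0296, 0.3096]
tool_rot: [0.0, 0.998, -0.068, 0.0]
contact_force: [0.8, -0.1, -0.3]
gripper_width: 0.3
grasp_force: 0.0
t17.65 yaw -0.1355 tz 0.005 F [ 0.8 -0.1 -0.3] w 0.300 q7 -1.798
wrist 256 [ 0.50374747 -0.04242722] lever angle 1.369027011559143
wing 2086 ((570.3115234375, 0.9723587036132812), (12.407523155212402, 45.73585510253906), 86.9005126953125)
```

View pics/p_wrist.png

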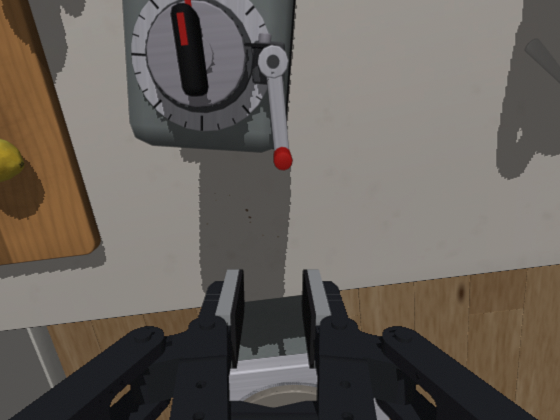

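The lever points to the front at about 1.4 rad, post at (283,158), and 19 N moved it no further. The wing is unchanged at 87°.

```bash
python3 -c "from station import bot; print(bot.hand_in())"
```

```text
the job is handed in; nothing more can be done
None
```

I turned the adjuster clockwise until the burrs met, holding about 0.2 N m with a brief peak reading of 0.31. I then backed it off 1.574 rad (a quarter turn), swung the clamp lever to its stop, and handed the job in at about 18 s with the arm clear; no verdict came back.

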